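Line up the quarter-turn fastener and hold the sander's cover down

TASK

Turn the bar-headed quarter-turn fastener on the open bench-sander housing until its bar lies crosswise, so that the slot of the cover panel can pass over it; then take the panel by its grip, put it squarely on the housing with the fastener's head through the slot, and press it down against its spring pins until it is fully home on the housing's rim. Finish while still holding the panel pressed down there, so that a colleague can lock it: do not let go at the end. Leave the jar, the screwdriver, the tape roll and the can where they are.

Things in the scene. Friction and masses are not known exactly. Their poses are not given: they have to be found in the camera images.
- housing: fixed grey open-topped housing of a bench sander, 190 (own x) x 140 (own y) x 70 mm high, walls 10 mm, pulleys inside; a shaft with a black 48 mm drum sticks out 75 mm from its +x end, 60 mm high. Stands left or right on the bench. Origin: centre of its underside, on the bench; z up
- frame_seat (a point): centre of the housing's rim, 70 mm above the bench, axes as the housing; the panel seats on this rim. Four 10 mm spring pins at own (+-72, +-47) mm stand 8 mm above it; they carry the panel's weight without sinking and must be pressed level with the rim: they push up with 7 N in all at first, 14 N when level (the panel's 2.4 to 4.5 N weight helps)
- fastener (a joint): turn of the fastener (rad), growing counter-clockwise seen from above: 0 = bar head along the housing's x (locked), pi/2 = bar crosswise along the housing's y, matching the slot of the seated panel. No stop or click at pi/2 (range -0.3 to 2.4); 0.08 N m friction keeps it where it is left. Starts between 0.15 and 0.6
- fastener_head (a point): centre of the fastener's steel bar head, 44 mm long (own x) x 11 mm wide (own y) x 22 mm high; it lies at own (60, 0) mm of the housing, 90 mm above the bench, and spans 79 to 101 mm above the bench, on a 9 mm round upright neck whose axis is the turning axis
- panel: loose flat grey cover, 190 (own x) x 140 (own y) x 6 mm, about 0.35 kg, lying flat on the bench, grip up, on the other side from the housing. Origin: centre of its underside. Through slot 20 (own x) x 52 mm (own y) centred at own (60, 0) mm. Home: centred on the housing, own axes parallel to the housing's (slot at the drum end), underside on the rim 70 mm above the bench
- panel_grip (a point): point in the black bar grip fixed on the panel's centre: grip 50 mm long (own x), 20 mm wide (own y), 40 mm high above the 6 mm plate. The point lies 32 mm above the panel's underside, 14 mm below the grip's top; axes as the panel's
- screw_jar: bystander: glass jar with steel lid, 60 mm diameter, 85 mm high, origin at the centre of its underside
- screwdriver: bystander: screwdriver lying flat in the middle of the bench, between the housing and the panel, its tip towards the robot
- tape_roll: bystander: roll of tape 90 mm diameter, 45 mm high, lying flat, origin at the centre of its underside
- can: bystander: plain metal can, 70 mm diameter, 110 mm high, origin at the centre of its underside
Mind the look-alikes: they are no part of the job. What is shaped like the panel but green, orange or yellow is not meant.

How it is judged (in metres and radians):
On the way, in this order (a step that is already met when the one before it is completed fails the run):
1. the fastener's bar has been turned crosswise, the panel still away from the housing (value of joint fastener between 1.42 and 1.72 rad and horizontal distance between panel and housing above 0.05 m), for 0.2 s.
2. the panel is on the housing with the fastener's head through its slot (horizontal distance between panel and housing below 0.008 m and z of panel in the frame of housing below 0.082 m), for 0.2 s.
At the end, for the whole second after the job is handed in: Through the last second the robot holds the panel pressed on the housing: underside within 3 mm of the rim, tilted less than 0.04 rad, centre within 7 mm and direction within 0.1 rad of the housing's, robot-panel force above 3 N, panel still, and the fastener's bar within 0.2 rad of crosswise (z of panel in the frame of housing between 0.066 and 0.073 m and horizontal distance between panel and housing below 0.007 m and angle between the x axis of panel and the x axis of housing, either way round below 0.1 rad and angle between panel's own z axis and vertical below 0.04 rad and value of joint fastener between 1.37 and 1.77 rad and contact force between any of the fingers, the arm and panel above 3 N and linear speed of panel below 0.02 m/s); the arm keeps its last pose, push and grip.
It fails at once if a bystander (jar, screwdriver, tape roll, can) was moved more than 30 mm (distance of any of screw_jar, screwdriver, tape_roll, can from where it was at the start of the episode above 0.03 m).
It also fails if it takes over 54 s, if anything falls off the work surface, if the arm or the gripper's body presses on something with over 40 N, if the wrist force passes 120 N, or if a joint passes its speed limit or range.

ROBOT

A 6-joint arm with a two-finger parallel gripper is mounted at the origin on the work surface. World frame = base frame: x ahead of the robot, y to its left, z up, the work surface at z = 0. Lengths are in mm, angles in rad, forces in N, time in s.
With the tool pointing down it reaches from about 300 to 775 mm from the base axis. Payload 14.6 kg.
Tool frame: the origin (TCP) lies between the finger pads; the fingertips stand manip.tip_reach ahead of it and the grasp point (between the pads) lies 5 mm behind it (manip.tip_reach is the distance from the TCP to the fingertips, in mm); z points along the fingers, y is the line along which they close (so a half turn about z gives the same grasp; the last joint's range is limited). The gripper opens to 94 mm and grips with 3 to 60 N. Pads are 16 mm wide; open, the fingers measure 119 mm over their backs; the gripper's body (75 mm by 177 mm) begins 78 mm behind the grasp point.
Start: joints at [1.083, 0.3, 1.521, -0, 1.321, -0.067], TCP at [224.666, 502.01, 219.446] pointing down, gripper open.
Joint ranges: [-3.03, 3.03], [-0.79, 2.21], [0.23, 2.52], [-1.04, 4.18], [0, 3.07], [-2.55, 2.55]. Speed limits (rad/s): [2.22, 2.22, 2.57, 3.14, 3.14, 3.14].

INTERFACE

Orientations are given as [roll, pitch, yaw] about the fixed x, y, z axes, in that order (R = Rz(yaw) Ry(pitch) Rx(roll)).
In Python, from cell import manip gives the robot as it stands. The module is installed in compiled form; this text tells all that it offers.
- The arm moves only by the shell command python3 -m creep 'ROWS' [FORCE]. ROWS is JSON, a list of rows, each a list of 3 entries, a list of its own where there are three numbers: the opening, from -1 (shut) to 1 (fully open), then the shift along the tool's x, y, z in cm, then the turn about the tool's z in units of 5 degrees (1.0 is 5 degrees). In form: [[grip, [tx, ty, tz], roll], ...]. A call has 1 to 12 rows; each row is the pose to reach, as a shift and turn from the pose commanded when the call began, along the tool's axes at that moment; what a row does not reach only later rows make up. A row lasts 1/10 s, in which the tool goes at most 50 mm and 8.59 degrees, less where a joint would pass 70% of its speed; a pose out of reach is approached as far as the arm can. A call with a gripper value outside its range is refused whole. The fingers move at their own pace and stop on an object; FORCE is the grip in N (left out, the last holds). Time passes only in rows, so rows that repeat a pose let the fingers close. It gives the time, the measured TCP pose, the force, the opening and the grip force at its end, in the units of the state.
- manip.read_state(): the state, without advancing time (a new reading comes with each control period).
- manip.camera(name): name is "side" or "top"; returns the picture (420x560x3 uint8, red, green, blue); there is no depth.
- manip.camera_params(name): a dict with "fovy" (degrees; the focal length in pixels is half the picture's height over the tangent of half this angle, whatever the lens; pixels are square), "cx", "cy" (the principal point, pixels), "origin" and "attitude" of the camera in the world. Camera axes: x right, y down, z forward; pixel columns grow to the right and rows downward; lengths in mm; the calibration is good to about 2 mm. A picture is of the moment at which its call begins. camera_params takes no time and is no camera call.
- manip.sign_off(): hands the job in; it is judged then, once.
The state is a dict: "clock": time; "joints": joint angles; "qd": joint speeds; "effort": joint torques, N m; "eef_pos": TCP position; "eef_rot": TCP orientation; "wrist_force": force on the tool from outside, world axes, zero at the start; "moment": the same for the moment, N m; "finger_gap": finger opening in mm; "finger_force": force on a finger pad.
Only numpy, scipy, OpenCV 4.12 (cv2) and the standard library are available. Lean on these libraries where they do the work, as an engineer would, in place of code of your own. Each camera call takes 0.05 s, during which the arm holds its last target. There are 200 camera calls.

## Working session

There is one attempt and no reset: what is moved stays moved. The work goes in short steps, Python scripts to look and compute and a shell command to move; the robot and the scene stay as the last step left them, time stands still between calls to the robot, and variables do not carry over. Pictures are saved under pics/ and viewed, at most 10 in all, crops included, and the job is handed in when it is done.

```bash
mkdir -p pics; python3 - <<'E'
from cell import manip
import cv2
for n in("top","side"):
    cv2.imwrite(f"pics/{n}0.png",manip.camera(n)[:,:,::-1]); print(n,manip.camera_params(n))
print(manip.tip_reach,manip.read_state())
E
```

```text
top {'fovy': 44.26375588469061, 'cx': 289.2858011646205, 'cy': 206.55259294632032, 'origin': array([ 2.68825505e+02, -9.23534285e-01,  1.57292735e+03]), 'attitude': array([-2.96679166, -0.0078671 , -1.5743779 ])}
side {'fovy': 50.12750016130295, 'cx': 279.17187827873465, 'cy': 204.67721355401133, 'origin': array([ 460.38676001, 1086.34947016,  950.92264077]), 'attitude': array([-2.23301693, -0.02155921, -3.07667077])}
14.0 {'clock': 0.1, 'joints': array([ 1.08339350e+00,  3.00435249e-01,  1.52153130e+00,  8.76850626e-07,
        1.32069721e+00, -6.66049646e-02]), 'qd': array([-0.00020447, -0.00046842, -0.00105034,  0.0031465 , -0.00168839,
       -0.0009928 ]), 'effort': array([ 1.14144509e-04, -5.32642972e+01, -3.53285873e+01,  7.09508127e-02,
        2.34074582e-02,  2.04866421e-05]), 'eef_pos': array([224.56779136, 501.81753805, 218.92704477]), 'eef_rot': array([-3.14052398e+00, -7.21357908e-05,  2.72079453e+00]), 'wrist_force': array([-0.15161361,  0.49762894, -0.52673986]), 'moment': array([-0.03031458, -0.00570225, -0.02787418]), 'finger_force': 0.0, 'finger_gap': 93.9603991173389}
```

View pics/top0.png

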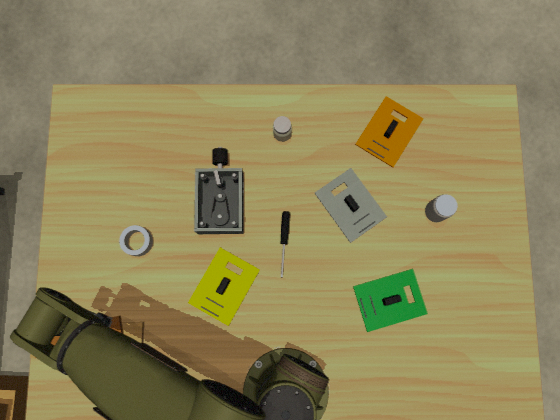

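View pics/side0.png

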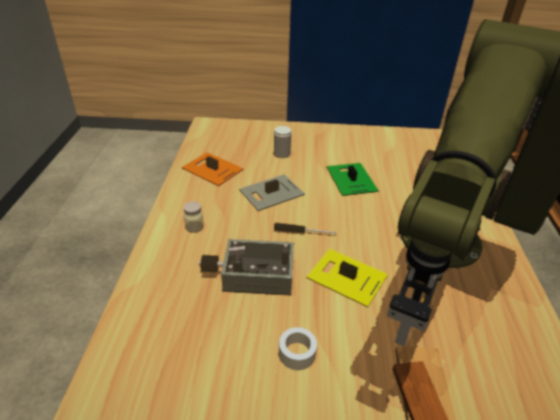

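Top view: the housing is at (219,200) with its drum at (220,156). The grey panel is at (351,205) with its slot at (339,188). The look-alikes are yellow (223,286), orange (390,131) and green (391,300). Only the grey one fits the description. The screwdriver is at (285,240), tape at (135,240), jar at (283,128) and can at (441,208). I'll confirm with one enlarged crop montage.

```bash
cat > h.py <<'E'
import numpy as np, cv2
from scipy.spatial.transform import Rotation as Ro
from scipy.optimize import least_squares
from cell import manip
class Cam:
    def __init__(s,n):
        p=manip.camera_params(n); s.f=210/np.tan(np.radians(p["fovy"]/2)); s.c=np.array([p["cx"],p["cy"]])
        s.o=np.array(p["origin"]); s.R=Ro.from_euler("xyz",p["attitude"]).as_matrix()
    def proj(s,P):
        q=(np.atleast_2d(P)-s.o)@s.R; return q[:,:2]/q[:,2:]*s.f+s.c
    def at_z(s,uv,z):
        d=s.R@np.r_[(np.array(uv)-s.c)/s.f,1]; return s.o+d*(z-s.o[2])/d[2]
C={n:Cam(n) for n in("top","side")}
def tri(a,b):
    r=lambda P:np.r_[C["top"].proj(P)[0]-a,C["side"].proj(P)[0]-b]
    s=least_squares(r,[400,0,50]); return s.x,np.abs(s.fun).max()
def montage(name,boxes,T=None):
    # boxes: (cam,x0,y0,w,h) each scaled to 400x300, with pixel ticks every 10
    im={n:manip.camera(n)[:,:,::-1] for n in {b[0] for b in boxes}}
    for n in im: cv2.imwrite(f"pics/raw_{name}_{n}.png",im[n])
    t=[]
    for n,x,y,w,h in boxes:
        k=cv2.resize(im[n][y:y+h,x:x+w],(400,300),interpolation=cv2.INTER_CUBIC)
        for i in range(0,w,10):
            cv2.line(k,(int(i*400/w),0),(int(i*400/w),8),(0,0,255),1)
            if i%20==0: cv2.putText(k,str(x+i),(int(i*400/w),18),0,.35,(0,0,255),1)
        for j in range(0,h,10):
            cv2.line(k,(0,int(j*300/h)),(8,int(j*300/h)),(0,0,255),1)
            if j%20==0: cv2.putText(k,str(y+j),(10,int(j*300/h)+4),0,.35,(0,0,255),1)
        t.append(k)
    rows=[np.hstack(t[i:i+2]) for i in range(0,len(t),2)]
    cv2.imwrite(f"pics/{name}.png",np.vstack(rows))
E
python3 -c "
from h import *
montage('m1',[('top',160,145,120,90),('top',290,160,120,90),('side',195,225,120,90),('side',215,155,120,90)])"
```

```text
(no output)
```

View pics/m1.png

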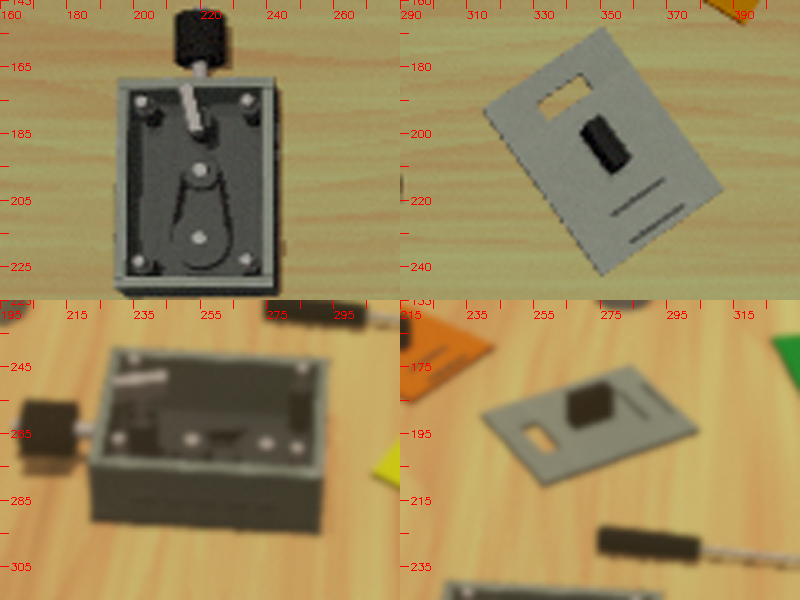

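The crops confirm it: a grey panel with black grip at top (351,205) and side (272,196), and a slot towards (339,188). The housing's pins are clear in both views. Its bar is at top (217,177) and side (237,263), lying slightly off the housing's x.

```bash
cat > fit.py <<'E'
from h import *
U=lambda x0,y0,p:(np.array(p)+.5)*.3-.5+[x0,y0]
ht=U(160,145,[(141,102),(247,100),(138,261),(246,259)]); hs=U(195,225,[(118-400*0,438-300),(134,358-300),(297,446-300),(302,368-300)])
pt=U(290,160,[(203,28),(322,189),(203,275),(83,112)]); pt=U(290,160,np.array([(603,28),(722,189),(603,275),(483,112)])-[400,0])
ps=U(215,155,np.array([(632,366),(698,432),(545,486),(483,416)])-[400,300])
ft=U(160,145,[(186,87),(197,128),(191.5,107)]); fs=U(195,225,[(113,80),(167,76),(140,78)])
# correspondence by nearest later; triangulate
def pose(model,a,b,g):
    W=lambda v:np.c_[(Ro.from_euler("z",v[3]).as_matrix()@np.c_[model,0*model[:,0]].T).T+v[:3]]
    def r(v): return np.r_[(C["top"].proj(W(v))-a).ravel(),(C["side"].proj(W(v))-b).ravel()]
    s=least_squares(r,g,x_scale=[100,100,100,1]); print(s.x.round(3),np.degrees(s.x[3]).round(2),"res",s.fun.round(1)); return s.x
E
python3 - <<'E'
from fit import *
print("top@78",[C["top"].at_z(p,78)[:2].round(0) for p in ht]); print("side@78",[C["side"].at_z(p,78)[:2].round(0) for p in hs])
print("panel top",[C["top"].at_z(p,6)[:2].round(0) for p in pt]); print("side",[C["side"].at_z(p,6)[:2].round(0) for p in ps])
print("fast",[C["top"].at_z(p,101)[:2].round(1) for p in ft],[C["side"].at_z(p,101)[:2].round(1) for p in fs], tri(ft[2],fs[2]))
E
```

```text
top@78 [array([628., 245.]), array([629., 151.]), array([485., 244.]), array([486., 150.])]
side@78 [array([628., 247.]), array([629., 152.]), array([484., 243.]), array([485., 152.])]
panel top [array([ 667., -206.]), array([ 514., -312.]), array([ 435., -201.]), array([587., -93.])]
side [array([ 512., -310.]), array([ 435., -193.]), array([587., -87.]), array([ 665., -200.])]
fast [array([635.6, 202.3]), array([598.8, 191.9]), array([617.6, 197.1])] [array([637.7, 204.4]), array([594.4, 195.8]), array([616.1, 200.1])] (array([617.26447551, 197.46912401,  98.67293252]), np.float64(0.2994863234528111))
```

```bash
python3 - <<'E'
from fit import *
m=np.array([(72,47),(72,-47),(-72,47),(-72,-47)])
a=ht; b=hs
h=pose(m,a,b,[557,198,78,0])
m=np.array([(95,-70),(-95,-70),(-95,70),(95,70)])
p=pose(m,pt,ps[[3,0,1,2]],[551,-203,6,.6])
print(tri(U(290,160,(205,145)),U(215,155,(590-400,405-300))))
print(tri(ft[0],fs[0]),tri(ft[1],fs[1]))
E
```

```text
[5.56885e+02 1.97637e+02 7.71500e+01 1.10000e-02] 0.64 res [-0.  -0.1 -0.1  0.1  0.2  0.2 -0.   0.3  0.  -0.2 -0.2  0.1 -0.1  0.3
 -0.1 -0.3]
[ 551.134 -203.682    1.13     0.611] 35.02 res [-0.1 -0.2  0.7  0.5 -0.1  0.7 -0.4 -0.2 -0.8 -0.1 -0.4  0.3  0.5 -0.3
 -0.3  0.1]
(array([ 551.52622699, -202.64241179,   26.32737615]), np.float64(0.18766180806898092))
(array([637.1845556 , 202.59780985,  99.01972736]), np.float64(0.34851887376100876)) (array([596.92480383, 192.37085779,  98.27043629]), np.float64(0.8192313765343044))
```

```bash
cat > d.py <<'E'
import sys; from h import *
def d(x,y,z,yaw):
    s=manip.read_state(); R=Ro.from_euler("xyz",s["eef_rot"])
    t=R.inv().apply(np.array([x,y,z])-s["eef_pos"])/10
    r=(-(yaw-s["eef_rot"][2])+np.pi)%(2*np.pi)-np.pi
    print("t",t.round(2),"roll",(np.degrees(r)/5).round(2),"clock",s["clock"],"pos",s["eef_pos"].round(1),"rot",s["eef_rot"].round(4),"F",s["wrist_force"].round(1),"M",s["moment"].round(2),"gap",s["finger_gap"].round(1),s["joints"].round(2))
if __name__=="__main__": d(*map(float,sys.argv[1:]))
E
python3 d.py 616.9 198.3 180 0.25
```

```text
Traceback (most recent call last):
  File "d.py", line 7, in <module>
    if __name__=="__main__": d(*map(float,sys.argv[1:]))
                             ~^^^^^^^^^^^^^^^^^^^^^^^^^^
  File "d.py", line 6, in d
    print("t",t.round(2),"roll",(np.degrees(r)/5).round(2),"clock",s["clock"],"pos",s["eef_pos"].round(1),"rot",s["eef_rot"].round(4),"F",s["wrist_force"].round(1),"M",s["moment"].round(2),"gap",s["finger_gap"].round(1),s["joints"].round(2))
                                                                                                                                                                                                   ^^^^^^^^^^^^^^^^^^^^^
AttributeError: 'float' object has no attribute 'round'
```

```bash
sed -i 's/s\["finger_gap"\].round(1)/round(s["finger_gap"],1)/' d.py
python3 d.py 616.9 198.3 180 0.25
```

```text
t [-48.21 -11.68   3.92] roll 28.31 clock 0.2 pos [224.6 501.9 219.1] rot [-3.1409 -0.      2.7208] F [-0.7  0.3 -0.2] M [-0.04 -0.05  0.02] gap 94.2 [ 1.08  0.3   1.52 -0.    1.32 -0.07]
```

```bash
python3 -m creep '[[0,[-48.2,-11.7,3.9],28.3],[0,[-48.2,-11.7,3.9],28.3],[0,[-48.2,-11.7,3.9],28.3],[0,[-48.2,-11.7,3.9],28.3],[0,[-48.2,-11.7,3.9],28.3],[0,[-48.2,-11.7,3.9],28.3],[0,[-48.2,-11.7,3.9],28.3],[0,[-48.2,-11.7,3.9],28.3],[0,[-48.2,-11.7,3.9],28.3],[0,[-48.2,-11.7,3.9],28.3],[0,[-48.2,-11.7,3.9],28.3],[0,[-48.2,-11.7,3.9],28.3]]' 25; python3 d.py 616.9 198.3 180 0.25
```

```text
clock: 1.4
eef_pos: [617.5, 197.0, 179.4]
eef_rot: [-3.141, 0.001, 0.913]
wrist_force: [0.3, -0.4, -0.6]
finger_gap: 46.8
finger_force: 0.0
t [ 0.07 -0.13 -0.06] roll 7.59 clock 1.4 pos [617.5 197.  179.4] rot [-3.1407e+00  1.1000e-03  9.1250e-01] F [ 0.3 -0.4 -0.6] M [-0.07  0.08  0.  ] gap 46.8 [0.25 0.55 1.26 0.   1.33 0.91]
```

```bash
python3 -m creep '[[0,[0.07,-0.13,0],7.6],[0,[0.07,-0.13,0],7.6],[0,[0.07,-0.13,0],7.6],[0,[0.07,-0.13,0],7.6],[0,[0.07,-0.13,0],7.6],[0,[0.07,-0.13,0],7.6]]'; python3 d.py 616.9 198.3 97 0.25; python3 -c "
from h import *
montage('m2',[('top',190,150,60,45),('side',195,230,100,75)])"
```

```text
clock: 2.0
eef_pos: [616.1, 199.7, 180.2]
eef_rot: [-3.142, 0.0, 0.257]
wrist_force: [-0.8, 0.1, -0.1]
finger_gap: 47.1
finger_force: 0.0
t [0.04 0.15 8.32] roll 0.08 clock 2.0 pos [616.1 199.7 180.2] rot [-3.1416e+00  5.0000e-04  2.5670e-01] F [-0.8  0.1 -0.1] M [-0.03  0.19  0.02] gap 47.1 [0.26 0.55 1.26 0.   1.33 1.57]
```

View pics/m2.png

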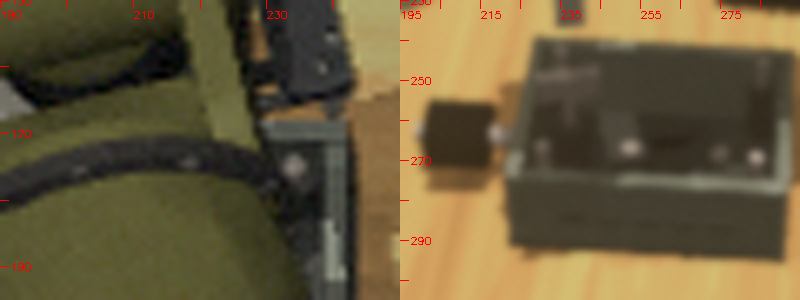

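Top view: the arm hides the fastener. Side view: the bar is still at about (237,248) under the gripper's shadow and the way down is clear. Going down around the bar.

```bash
python3 -m creep '[[0,[0,0.08,4],0.1],[0,[0,0.08,7],0.1],[0,[0,0.08,8.3],0.1],[0,[0,0.08,8.3],0.1],[-0.8,[0,0.08,8.3],0.1],[-0.8,[0,0.08,8.3],0.1],[-0.8,[0,0.08,8.3],0.1],[-0.8,[0,0.08,8.3],0.1]]' 25; python3 d.py 616.9 198.3 97 1.58
```

```text
clock: 2.9
eef_pos: [616.7, 199.0, 98.3]
eef_rot: [3.142, -0.001, 0.249]
wrist_force: [-0.2, 0.0, -0.2]
finger_gap: 18.2
finger_force: 0.0
t [0.   0.07 0.13] roll -15.25 clock 2.9 pos [616.7 199.   98.3] rot [ 3.1416e+00 -1.2000e-03  2.4900e-01] F [-0.2  0.  -0.2] M [-0.04  0.11 -0.  ] gap 18.2 [ 0.26  0.63  1.34 -0.    1.18  1.58]
```

```bash
python3 -m creep '[[-1,[0,0.03,0.1],0],[-1,[0,0.03,0.1],0],[-1,[0,0.03,0.1],0],[-1,[0,0.03,0.1],0],[-1,[0,0.03,0.1],0]]' 25; python3 d.py 616.9 198.3 97 1.58
```

```text
clock: 3.4
eef_pos: [616.6, 199.4, 97.3]
eef_rot: [-3.141, -0.001, 0.249]
wrist_force: [-2.3, 3.7, 6.0]
finger_gap: 10.9
finger_force: 25.0
t [0.   0.11 0.03] roll -15.25 clock 3.4 pos [616.6 199.4  97.3] rot [-3.1406e+00 -1.1000e-03  2.4930e-01] F [-2.3  3.7  6. ] M [0.74 0.66 0.09] gap 10.9 [0.26 0.63 1.34 0.   1.17 1.58]
```

```bash
python3 -m creep '[[-1,[0,0,0],-1.5],[-1,[0,0,0],-3],[-1,[0,0,0],-4.5],[-1,[0,0,0],-6],[-1,[0,0,0],-7.5],[-1,[0,0,0],-9],[-1,[0,0,0],-10.5],[-1,[0,0,0],-12],[-1,[0,0,0],-13.5],[-1,[0,0,0],-15.3],[-1,[0,0,0],-15.3],[-1,[0,0,0],-15.3]]'; python3 d.py 616.9 198.3 97 1.582
```

```text
clock: 4.6
eef_pos: [616.9, 199.1, 97.3]
eef_rot: [3.14, -0.001, 1.581]
wrist_force: [-0.5, 2.6, 5.8]
finger_gap: 10.9
finger_force: 25.0
t [-0.08  0.    0.03] roll -0.01 clock 4.6 pos [616.9 199.1  97.3] rot [ 3.1400e+00 -1.0000e-03  1.5808e+00] F [-0.5  2.6  5.8] M [0.68 0.17 0.09] gap 10.9 [0.26 0.63 1.34 0.   1.17 0.25]
```

```bash
python3 -m creep '[[0,[0,0,0],0],[0,[0,0,0],0],[0,[0,0,0],0],[0,[0,0,0],0],[0,[0,0,-3],0],[0,[0,0,-7],0],[0,[0,0,-10],0],[0,[0,0,-10],0]]'; python3 d.py 551.1 -203.7 200 0.611
```

```text
clock: 5.4
eef_pos: [617.9, 198.9, 201.3]
eef_rot: [3.135, -0.002, 1.583]
wrist_force: [0.5, 1.2, 1.2]
finger_gap: 47.2
finger_force: 0.0
t [-4.017e+01 -7.190e+00  1.000e-02] roll 11.14 clock 5.4 pos [617.9 198.9 201.3] rot [ 3.1346e+00 -1.7000e-03  1.5835e+00] F [0.5 1.2 1.2] M [-0.06  0.03 -0.01] gap 47.2 [ 0.26  0.53  1.24 -0.    1.36  0.24]
```

```bash
python3 -m creep '[[0,[-40.2,-6.7,0],11.1],[0,[-40.2,-6.7,0],11.1],[0,[-40.2,-6.7,0],11.1],[0,[-40.2,-6.7,0],11.1],[0,[-40.2,-6.7,0],11.1],[0,[-40.2,-6.7,0],11.1],[0,[-40.2,-6.7,0],11.1],[0,[-40.2,-6.7,0],11.1],[0,[-40.2,-6.7,0],11.1],[0,[-40.2,-6.7,0],11.1],[0,[-40.2,-6.7,0],11.1],[0,[-40.2,-6.7,0],11.1]]'; python3 d.py 551.1 -203.7 200 0.611; python3 -c "
from h import *
montage('m3',[('top',190,155,60,45),('side',215,240,60,45),('top',290,160,120,90),('side',215,155,120,90)])"
```

```text
clock: 6.6
eef_pos: [555.1, -202.8, 196.2]
eef_rot: [-3.141, 0.0, 0.617]
wrist_force: [-0.7, -0.0, -0.0]
finger_gap: 47.0
finger_force: 0.0
t [-0.38 -0.16 -0.38] roll 0.07 clock 6.6 pos [ 555.1 -202.8  196.2] rot [-3.1412e+00  1.0000e-04  6.1700e-01] F [-0.7 -0.  -0. ] M [-0.05  0.05  0.04] gap 47.0 [-0.41  0.41  1.43  0.    1.3   0.54]
```

View pics/m3.png

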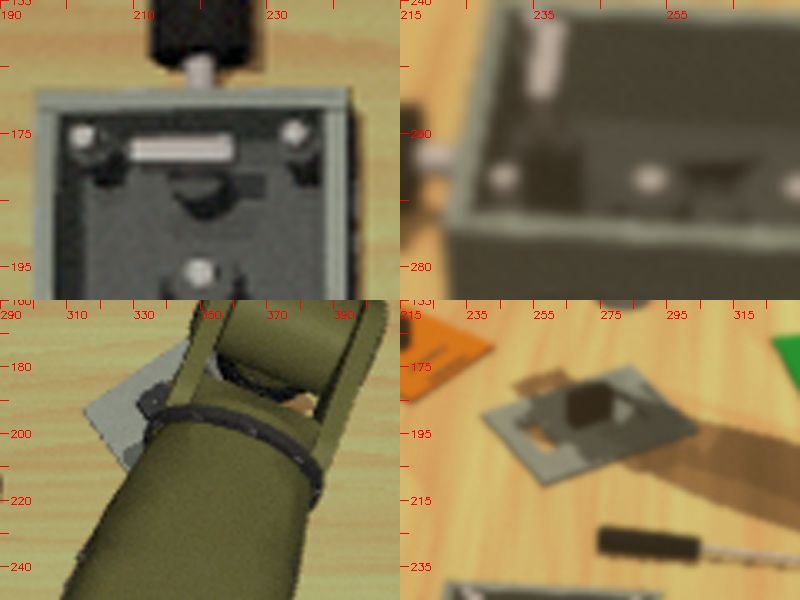

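Fastener: the bar now lies crosswise at top (217,177), parallel to the housing's end wall. The panel is untouched under the gripper. Going down on the grip.

```bash
python3 -m creep '[[0,[-0.35,-0.15,3],0],[0,[-0.35,-0.15,7],0],[0,[-0.35,-0.15,11],0],[0,[-0.35,-0.15,11],0],[0,[-0.35,-0.15,11],0]]'; python3 d.py 551.1 -203.7 27 0.611
```

```text
clock: 7.2
eef_pos: [551.5, -204.7, 87.4]
eef_rot: [3.142, -0.0, 0.616]
wrist_force: [-0.4, -0.8, 0.5]
finger_gap: 46.8
finger_force: 0.0
t [ 0.02 -0.1   6.04] roll 0.06 clock 7.2 pos [ 551.5 -204.7   87.4] rot [ 3.1416 -0.      0.6161] F [-0.4 -0.8  0.5] M [-0.06  0.14  0.05] gap 46.8 [-0.42  0.52  1.54  0.    1.08  0.54]
```

```bash
python3 -m creep '[[0,[0,-0.05,3],0],[0,[0,-0.05,5],0],[0,[0,-0.05,6],0],[0,[0,-0.05,6],0],[-1,[0,-0.05,6],0],[-1,[0,-0.05,6],0],[-1,[0,-0.05,6],0],[-1,[0,-0.05,6],0],[-1,[0,-0.05,6],0],[-1,[0,-0.05,6],0],[-1,[0,-0.05,6],0],[-1,[0,-0.05,6],0]]' 40; python3 d.py 551.1 -203.7 27 0.611
```

```text
clock: 8.4
eef_pos: [551.0, -204.5, 27.2]
eef_rot: [3.141, -0.0, 0.615]
wrist_force: [-1.9, 4.0, 6.9]
finger_gap: 19.6
finger_force: 40.0
t [ 0.06 -0.06  0.02] roll 0.05 clock 8.4 pos [ 551.  -204.5   27.2] rot [ 3.1414e+00 -4.0000e-04  6.1520e-01] F [-1.9  4.   6.9] M [ 0.52  0.6  -0.19] gap 19.6 [-0.42  0.6   1.57  0.    0.97  0.54]
```

```bash
python3 -m creep '[[-1,[0,0,-1],0],[-1,[0,0,-3],0],[-1,[0,0,-6],0],[-1,[0,0,-10],0],[-1,[0,0,-13],0],[-1,[0,0,-16],0],[-1,[0,0,-17],0],[-1,[0,0,-17],0]]' 60; python3 d.py 556.9 197.6 190 0.011
```

```text
clock: 9.2
eef_pos: [551.1, -204.8, 197.4]
eef_rot: [3.14, -0.001, 0.615]
wrist_force: [0.1, -0.5, -4.0]
finger_gap: 19.4
finger_force: 60.0
t [ 23.7  -32.52   0.71] roll 6.93 clock 9.2 pos [ 551.1 -204.8  197.4] rot [ 3.1399e+00 -9.0000e-04  6.1530e-01] F [ 0.1 -0.5 -4. ] M [-0.07  0.07 -0.02] gap 19.4 [-0.42  0.4   1.44 -0.    1.3   0.54]
```

```bash
python3 -m creep '[[-1,[2,-2.7,0],0.6],[-1,[5,-6.8,0],1.4],[-1,[8,-11,0],2.4],[-1,[11,-15,0],3.4],[-1,[14,-19,0],4.3],[-1,[17,-23,0],5.2],[-1,[20,-27,0],6],[-1,[22,-30,0],6.5],[-1,[23.7,-32.5,0],6.9],[-1,[23.7,-32.5,0],6.9],[-1,[23.7,-32.5,0],6.9],[-1,[23.7,-32.5,0],6.9]]'; python3 d.py 556.9 197.6 157 0.011; python3 -c "
from h import *
montage('m4',[('top',160,135,120,90),('side',185,190,160,120)])"
```

```text
clock: 10.4
eef_pos: [556.5, 196.6, 195.3]
eef_rot: [3.141, 0.002, 0.013]
wrist_force: [0.5, -0.7, -4.0]
finger_gap: 19.6
finger_force: 60.0
t [ 0.05 -0.1   3.83] roll 0.02 clock 10.4 pos [556.5 196.6 195.3] rot [3.1409e+00 1.7000e-03 1.2800e-02] F [ 0.5 -0.7 -4. ] M [-0.03  0.15 -0.03] gap 19.6 [ 0.28  0.41  1.43 -0.    1.3   1.84]
```

View pics/m4.png

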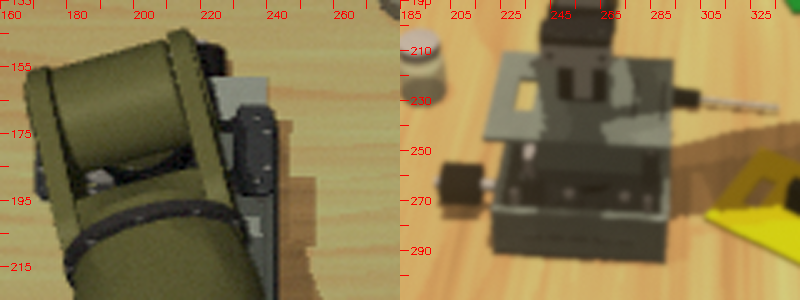

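Side view: the panel hangs level above the housing, with its slot at (239,228) right over the bar. I'll check its pose in the grip from its corners and slot before lowering.

```bash
python3 - <<'E'
from h import *
q=np.array([(500,52),(673,58),(668,143),(483,137),(526.5,95)])-[400,0]
p=(q+.5)*.4-.5+[185,190]
W=np.array([C["side"].at_z(a,174.3)[:2] for a in p]); print(W.round(1))
m=np.array([(95,-70),(-95,-70),(-95,70),(95,70),(60,0)])
s=least_squares(lambda v:((Ro.from_euler("z",v[2]).as_matrix()[:2,:2]@m.T).T+v[:2]-W).ravel(),[557,198,0],x_scale=[100,100,1]);print(s.x,s.fun.round(1))
E
python3 d.py 556.9 197.6 157 0.011
```

```text
[[656.2 131. ]
 [465.5 124. ]
 [465.3 260.3]
 [651.3 267.9]
 [616.9 200. ]]
[5.59051890e+02 1.96224937e+02 3.37662996e-02] [ 0.2 -1.5  0.9 -1.  -3.5  2.7  0.3  1.5  2.1 -1.8]
t [ 0.02 -0.11  3.89] roll 0.01 clock 10.5 pos [556.8 196.5 195.9] rot [3.1413e+00 8.0000e-04 1.2100e-02] F [ 0.6 -0.6 -3.7] M [ 0.02  0.12 -0.04] gap 19.7 [ 0.28  0.41  1.43 -0.    1.3   1.84]
```

```bash
python3 -m creep '[[-1,[0,-0.1,2],0],[-1,[0,-0.1,4.5],0],[-1,[0,-0.1,6.2],0],[-1,[0,-0.1,7],0],[-1,[0,-0.1,7],0],[-1,[0,-0.1,7],0]]'; python3 d.py 556.9 197.6 112 0.011; python3 -m creep '[[-1,[0,0,0.3],0],[-1,[0,0,0.6],0],[-1,[0,0,1],0],[-1,[0,0,1.3],0],[-1,[0,0,1.3],0],[-1,[0,0,1.3],0]]'; python3 d.py 556.9 197.6 97 0.011
```

```text
clock: 11.1
eef_pos: [557.2, 198.4, 127.3]
eef_rot: [-3.141, -0.001, 0.013]
wrist_force: [0.5, -0.7, -2.9]
finger_gap: 19.8
finger_force: 60.0
t [-0.03  0.08  1.53] roll 0.02 clock 11.1 pos [557.2 198.4 127.3] rot [-3.1413e+00 -1.1000e-03  1.2800e-02] F [ 0.5 -0.7 -2.9] M [0.02 0.15 0.04] gap 19.8 [ 0.28  0.48  1.5  -0.    1.16  1.84]
clock: 11.7
eef_pos: [556.7, 198.6, 113.4]
eef_rot: [3.142, 0.0, 0.013]
wrist_force: [-0.4, 0.3, -3.6]
finger_gap: 19.7
finger_force: 60.0
t [0.02 0.1  1.64] roll 0.03 clock 11.7 pos [556.7 198.6 113.4] rot [3.1416e+00 1.0000e-04 1.3200e-02] F [-0.4  0.3 -3.6] M [-0.01  0.14  0.02] gap 19.7 [0.28 0.49 1.51 0.   1.14 1.84]
```

```bash
python3 -m creep '[[-1,[0,0.07,0.3],0],[-1,[0,0.07,0.6],0],[-1,[0,0.07,0.8],0],[-1,[0,0.07,0.8],0],[-1,[0,0.07,0.8],0],[-1,[0,0.07,0.8],0]]'; python3 d.py 556.9 197.6 97 0.011; python3 -m creep '[[-1,[0,0,0.2],0],[-1,[0,0,0.4],0],[-1,[0,0,0.4],0],[-1,[0,0,0.4],0]]'; python3 d.py 556.9 197.6 97 0.011
```

```text
clock: 12.3
eef_pos: [556.7, 197.9, 105.4]
eef_rot: [-3.142, 0.0, 0.013]
wrist_force: [-0.2, 0.0, -4.3]
finger_gap: 19.9
finger_force: 60.0
t [0.02 0.03 0.84] roll 0.03 clock 12.3 pos [556.7 197.9 105.4] rot [-3.1416  0.      0.0132] F [-0.2  0.  -4.3] M [-0.03  0.12 -0.05] gap 19.9 [0.28 0.5  1.52 0.   1.12 1.84]
clock: 12.7
eef_pos: [556.9, 197.9, 101.9]
eef_rot: [-3.141, -0.001, 0.013]
wrist_force: [-3.3, -0.6, 5.3]
finger_gap: 19.8
finger_force: 60.0
t [0.   0.03 0.49] roll 0.03 clock 12.7 pos [556.9 197.9 101.9] rot [-3.1415e+00 -5.0000e-04  1.3200e-02] F [-3.3 -0.6  5.3] M [-0.2   0.76  0.01] gap 19.8 [ 0.28  0.51  1.52 -0.    1.11  1.84]
```

```bash
python3 -m creep '[[-1,[0,0,0.2],0],[-1,[0,0,0.4],0],[-1,[0,0,0.4],0],[-1,[0,0,0.4],0]]'; python3 -m creep '[[-1,[0,0,0.1],0],[-1,[0,0,0.1],0],[-1,[0,0,0.1],0]]'; python3 d.py 556.9 197.6 97 0.011
```

```text
clock: 13.1
eef_pos: [556.9, 197.9, 98.2]
eef_rot: [-3.141, -0.001, 0.013]
wrist_force: [-4.1, -2.2, 8.6]
finger_gap: 19.9
finger_force: 60.0
clock: 13.4
eef_pos: [556.9, 197.9, 97.3]
eef_rot: [-3.141, -0.001, 0.013]
wrist_force: [-5.3, -1.0, 9.3]
finger_gap: 19.8
finger_force: 60.0
t [0.   0.03 0.03] roll 0.03 clock 13.4 pos [556.9 197.9  97.3] rot [-3.1414e+00 -7.0000e-04  1.3300e-02] F [-5.3 -1.   9.3] M [-0.3   1.19  0.  ] gap 19.8 [ 0.28  0.51  1.52 -0.    1.11  1.84]
```

```bash
python3 -m creep '[[-1,[0,0,0.05],0],[-1,[0,0,0.1],0],[-1,[0,0,0.1],0],[-1,[0,0,0.1],0]]'; python3 d.py 556.9 197.6 97 0.011; python3 -c "
from h import *
montage('m5',[('top',180,140,80,60),('side',195,225,120,90)])"
```

```text
clock: 13.8
eef_pos: [556.9, 197.9, 97.1]
eef_rot: [-3.141, -0.001, 0.013]
wrist_force: [-8.6, -3.2, 17.7]
finger_gap: 19.6
finger_force: 60.0
t [0.   0.03 0.01] roll 0.03 clock 13.8 pos [556.9 197.9  97.1] rot [-3.1414e+00 -1.0000e-03  1.3300e-02] F [-8.6 -3.2 17.7] M [-0.52  1.91 -0.03] gap 19.6 [ 0.28  0.51  1.52 -0.    1.1   1.84]
```

View pics/m5.png

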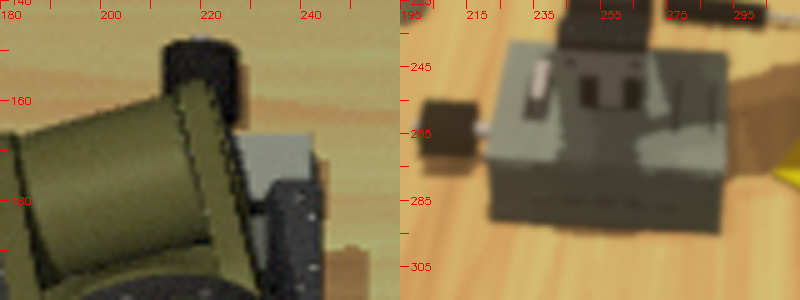

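Side view: the panel lies flush on the housing with the bar head up through its slot at (236,246). I'll check the centre numerically.

```bash
python3 - <<'E'
from h import *
u=lambda q:(np.array(q)-[400,0]+.5)*.3-.5+[195,225]
W=np.array([C["side"].at_z(a,76)[:2] for a in u([(509,42),(728,53),(722,171),(487,157)])])
print(W.round(1),W.mean(0).round(1))
print("bar ends",[C["side"].at_z(a,101)[:2].round(1) for a in u([(542,59),(533,117)])])
E
python3 d.py 556.9 197.6 97 0.011
```

```text
[[653.6 131.6]
 [463.7 128.9]
 [462.8 267. ]
 [649.9 267.8]] [557.5 198.8]
bar ends [array([617.6, 177.3]), array([615.3, 245.1])]
t [0.   0.03 0.01] roll 0.03 clock 13.9 pos [556.9 197.9  97.1] rot [-3.1414e+00 -1.0000e-03  1.3300e-02] F [-9.4 -3.  17.4] M [-0.55  1.93  0.01] gap 19.7 [ 0.28  0.51  1.52 -0.    1.1   1.84]
```

```bash
python3 - <<'E'
import cv2
a=cv2.imread("pics/raw_m5_side.png")[230:275,220:280]
b=cv2.imread("pics/raw_m3_side.png")[230:275,220:280]
f=lambda k:cv2.resize(k,(400,300),interpolation=cv2.INTER_CUBIC)
cv2.imwrite("pics/m6.png",cv2.hconcat([f(a),f(b)]))
E
```

```text
(no output)
```

View pics/m6.png

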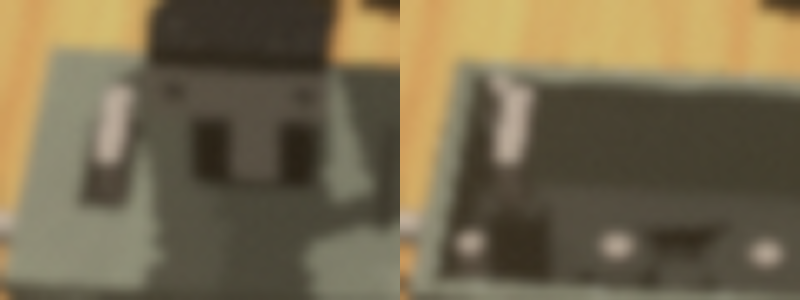

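The bar stands free in the slot and unturned, at left crop (115,125). The panel centre is within about 1.5 mm of the housing's, and the panel is on the rim with a push of about 17 N. Handing in.

```bash
python3 -c "
from cell import manip
print(manip.sign_off())"
```

```text
the job is handed in; nothing more can be done
None
```

The job is handed in at 13.9 s of robot time, with the fastener crosswise and the panel seated on the housing rim with the bar through its slot, still gripped and pressed down with about 17 N; the hand-in gave no verdict.

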